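# Fix the paint scraper in the one-hand bench clamp

## Robot

A 6-joint arm with a two-finger parallel gripper is mounted at the origin on the work surface; the furniture and walls round the work are solid. World frame = base frame: x ahead of the robot, y to its left, z up, the work surface at z = 0. Lengths are in m, angles in rad, forces in N, time in s.
With the tool pointing down it reaches from about 0.325 to 1 m from the base axis. Payload 5.1 kg.
Tool frame: the origin (TCP) lies midway between the tips of the shut fingers; the grasp point (between the pads) lies 19 mm behind it; z points along the fingers, y is the line along which they close (so a half turn about z gives the same grasp; the last joint's range is limited). The gripper opens to 85 mm and grips with 20 to 120 N. Pads are 22 mm wide; open, the fingers measure 114 mm over their backs; the gripper's body (76 mm by 85 mm) begins 54 mm behind the grasp point. The pads swing forward as they close: fully open they stand 13 mm farther back than shut.
Start: joints at [-1.319, 0.124, 1.65, -0, 1.367, -0.083], TCP at [0.214, -0.614, 0.231] pointing down, gripper open.
Joint ranges: [-2.61, 2.61], [-1.02, 2.33], [0.03, 2.71], [-1.35, 4.49], [0.32, 2.68], [-2.91, 2.91]. Speed limits (rad/s): [2.57, 2.57, 3.14, 3.14, 3.14, 3.14].

## Interface

Orientations are given as a unit quaternion [w, x, y, z].
In Python, from rig import robot, viewer, order gives the robot as it stands.
- The arm moves only by the tool apply_moves, never from a script. Its argument "commands" is a list of rows, each a list of 7 numbers: the turn, a rotation vector about the world's x, y, z each as a share of 180 degrees, from -1 to 1, then the shift along the world's x, y, z each as a share of 250 mm, from -1 to 1, then the opening, from -1 (shut) to 1 (fully open). In form: [[ax, ay, az, x, y, z, grip], ...]. A call has 1 to 10 rows; each row shifts and turns the commanded pose from where the row before left it; what a row does not reach is not made up. A row lasts 1/10 s, in which the tool goes at most 50 mm and 8.59 degrees, less where a joint would pass 70% of its speed; a pose out of reach is approached as far as the arm can. A call with a number of a shift or a turn outside -1 to 1 is refused whole. A call with a gripper value outside its range is refused whole. The fingers move at their own pace and stop on an object; "force" is the grip in N (left out, the last holds). Time passes only in rows, so rows that do not move let the fingers close. It gives the time, the measured TCP pose, the force, the opening and the grip force at its end, in the units of the state.
- robot.sense(): the state, without advancing time (a new reading comes with each control period).
- viewer.snapshot(name): name is "scene" or "top" or "wrist"; returns (picture, depth): 420x560x3 uint8, red, green, blue; 420x560 float32, m along the optical axis (not along the pixel's ray), 0 where there is no reading.
- viewer.calibration(name): a dict with "vertical_fov" (degrees; the focal length in pixels is half the picture's height over the tangent of half this angle, whatever the lens; pixels are square), "cx", "cy" (the principal point, pixels), "k1" (the pictures are not rectified: a ray, as slopes to the right and down, at radius r is drawn at 1 + k1 r^2 times it, then the intrinsics apply), "pose" (4x4, takes a point from camera to world coordinates). Camera axes: x right, y up, looking along -z (the intrinsics and any distortion apply to the point x, -y, -z); pixel columns grow to the right and rows downward; lengths in m; the calibration is good to about 2 mm. A picture is of the moment at which its call begins: read the wrist's pose just before it. calibration takes no time and is no camera call; for the wrist camera it gives the pose at the moment of the call.
- order.hand_in(): hands the job in; it is judged then, once.
The state is a dict: "t": time; "joint_positions": joint angles; "qvel": joint speeds; "tau": joint torques, N m; "tool_pos": TCP position; "orientation": TCP orientation; "wrist_force": force on the tool from outside, world axes, zero at the start; "torque": the same for the moment, N m; "grip_width": finger opening in m; "grasp_force": force on a finger pad.
Only numpy, scipy, OpenCV 4.12 (cv2) and the standard library are available. Lean on these libraries where they do the work, as an engineer would, in place of code of your own. Each camera call takes 0.05 s, during which the arm holds its last target. There are 200 camera calls.

## Task

Take the scraper out of its dark storage block and slide it edgewise, blade down, all the way into the slot of the bench clamp's holder, and let go of it. Then pump the clamp's orange trigger against its handle until the sprung pad bears on the blade and is pushed back about 1 cm (the gauge rod shows green behind the jaw but no red), never crushing further. Work the jaw with the trigger only, leave the other things alone, and finish while still holding the trigger squeezed fully against the handle.

Things in the scene. Friction and masses are not known exactly. Their poses are not given: they have to be found in the camera images.
- scraper_grip (a point): Flat paint scraper standing blade down: wooden handle 18 mm thick, 50 wide, 52 tall over a steel blade 6 mm thick, 76 wide; 134 mm tall in all, 150 g, same from both sides. This point is in the middle of the wooden handle, 104 mm above the blade's edge, 30 mm below the handle's top. Own x across the thickness (pinch along it), y along the width, z up.
- scraper_edge (a point): Middle of the scraper's lower (blade) edge, same axes as scraper_grip. This edge goes to the floor of the holder's slot.
- rest_slot (a point): Dark wooden storage block, fixed, 60 x 110 mm, 55 mm high, in whose slot (9 mm wide, floor 10 mm above the table) the scraper stands at the start. This point is the middle of the slot's floor; x across the slot, y along it.
- slot (a point): Middle of the floor (12 mm above the table) of the slot in the clamp's wooden holder. x: the way the jaw advances, from the clamp's head to the holder, across the slot; y along the slot; z up. Slot 9 mm wide (x), 84 long (y), 50 deep (top 62 mm above the table), mouth flared to 17 mm. Its wall on the head's side has a 40 mm window for the pad. Clamp: fixed, on a plywood board 300 x 100 x 12 mm.
- squeeze (a point): Fixed point at the clamp's head, 131 mm above the table, mid-way between the outer faces of handle and squeezed trigger: centre the hand here and close along x. Same axes as slot, 180 mm from it towards -x. The black fixed handle (11 mm thick, 24 wide, top 148 mm above the table) has its outer face 15 mm from here towards -x. Nothing but handle and trigger is higher than 78 mm here.
- trigger_face (a point): On the orange trigger's outer (+x) face, 60 mm above its pivot. Trigger 11 mm thick, 22 wide, top 145 mm above the table. Squeezed, this face is 15 mm from squeeze towards +x, and handle plus trigger measure 30 mm. Released, the trigger leans to +x, its outer face 30 mm from squeeze at that height and 34 mm at its top, so open the hand to 72 mm or more.
- trigger (a joint): Trigger angle: 0 released (a spring returns it), 0.25 rad squeezed to its stop, parallel to the handle. Takes 3 to 18 N at the height of squeeze. A ratchet: each full stroke (back below 0.06 rad, then to 0.25) advances the jaw one 6 mm tooth; the first may give 2 to 9 mm. A brake keeps the jaw in place while the trigger returns.
- jaw (a joint): Travel of the orange jaw and its toothed bar towards the holder, m; 0 fully back, at most 0.066. With the pad free its face meets a scraper seated in the slot at about 0.040. Do not touch jaw or pad by hand.
- pad (a joint): How far the jaw's black sprung pad is pushed back into the jaw, m: 0 free, 0.026 at its end. 600 N/m, so 0.010 is 6 N on the blade. The pad's gauge rod comes out behind the jaw as far: 5 mm grey, then 12 mm green, then red.
- pad_face (a point): Middle of the pad's front face (30 x 28 mm), 46 mm above the table; moves with jaw and pad.
- drink_can: Drink can, 53 mm wide, 134 mm tall; origin at the centre of its underside. A bystander, leave it alone.
- pink_bottle: Pink paint bottle with black cap, 68 mm wide, 176 mm tall; origin at the centre of its underside. A bystander.
- white_cup: White disposable cup, 90 mm wide, 118 mm tall; origin at the centre of its underside. A bystander.

How it is judged:
By the outcome, as a careful person would: the job done as asked, in the order asked, and still so for the second after the job is handed in, while the arm keeps its last pose, push and grip.
It also fails if it takes over 58 s, if anything falls off the work surface, if the arm or the gripper's body presses on something with over 40 N, if the wrist force passes 120 N, or if a joint passes its speed limit or range.

## Working session

There is one attempt and no reset: what is moved stays moved. The work goes in short steps, Python scripts to look and compute and a tool call to move; the robot and the scene stay as the last step left them, time stands still between calls to the robot, and variables do not carry over. Pictures are saved under pics/ and viewed, at most 10 in all, crops included, and the job is handed in when it is done.

Besides the shell and the picture viewer there is one more tool, called after ">>>" as a command line: name --pt "numbers of a row" for each row, then --argument value for the rest. apply_moves: Moves the arm, as the interface text tells. Shift numbers are shares of 250 mm and turn numbers shares of 180 degrees, none past 1 either way. Its arguments: {"type":"object","properties":{"commands":{"type":"array"},"force":{"type":"number"}},"required":["commands"]}

```bash
mkdir -p pics
cat > h.py <<'E'
import numpy as np, cv2
from rig import robot, viewer, order
def snap(n):
    c=viewer.calibration(n); p,d=viewer.snapshot(n); return p,d,c
def cloud(d,c):
    h,w=d.shape; f=h/2/np.tan(np.radians(c['vertical_fov'])/2)
    v,u=np.mgrid[0:h,0:w]; K=np.array([[f,0,c['cx']],[0,f,c['cy']],[0,0,1.]])
    pts=np.stack([u,v],-1).reshape(-1,1,2).astype(np.float64)
    s=cv2.undistortPoints(pts,K,np.array([c['k1'],0,0,0.])).reshape(h,w,2)
    P=np.stack([s[...,0]*d,-s[...,1]*d,-d],-1); T=np.array(c['pose'])
    W=P@T[:3,:3].T+T[:3,3]; W[d<=0]=np.nan
    return W
def save(p,f): cv2.imwrite('pics/'+f,p[...,::-1])
E
python3 - <<'E'
from h import *
ims=[]
for n in ['scene','top']:
    p,d,c=snap(n); W=cloud(d,c); np.savez(n+'.npz',p=p,W=W); save(p,n+'0.png'); print(n,np.array(c['pose'])[:3].round(3).tolist(),c['vertical_fov'])
E
```

```text
scene [[-0.588, 0.457, -0.667, -0.62], [-0.809, -0.33, 0.486, 0.737], [0.002, 0.826, 0.564, 1.054]] 46.34624493705307
top [[-0.014, 0.99, -0.138, 0.304], [-1.0, -0.015, -0.006, -0.064], [-0.008, 0.138, 0.99, 1.417]] 50.600782060334964
```

View pics/scene0.png

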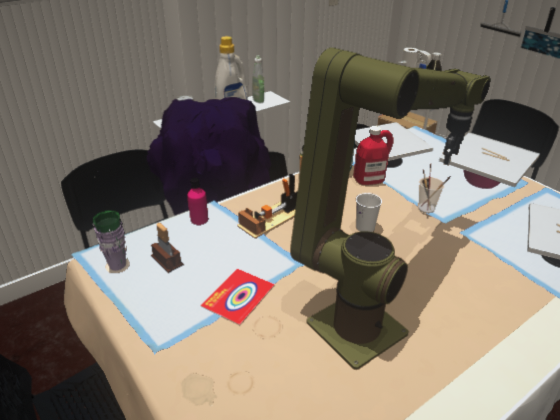

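View pics/top0.png

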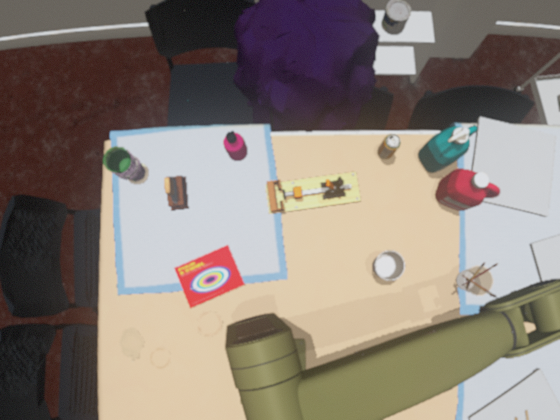

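The scene view shows the block with the scraper at (166,245) and the clamp at (268,212). In the top view the block is at (177,193), and the clamp board runs from its holder at (275,196) to its head at about (345,188).

```bash
cat > m.py <<'E'
from h import *
def rect(W,m,name):
    P=W[m]; P=P[~np.isnan(P[:,0])]
    if len(P)<5: print(name,len(P)); return
    (c,s,a)=cv2.minAreaRect((P[:,:2]*1000).astype(np.float32))
    print(name,len(P),'c',np.round(c,1),'size',np.round(s,1),'ang',round(a,1),'zmed',np.round(np.nanmedian(P[:,2])*1000,1),'mean',(P.mean(0)*1000).round(1))
E
python3 - <<'E'
from m import *
for n in ['top','scene']:
    D=np.load(n+'.npz'); W=D['W']; p=D['p']; hsv=cv2.cvtColor(p,cv2.COLOR_RGB2HSV)
    x,y,z=W[...,0],W[...,1],W[...,2]
    if n=='top': print('table z',np.nanmedian(z[300:330,230:330])); print('block',W[193,177],'holder',W[196,275],'head',W[188,345])
    B=(x>.4)&(x<.68)
    b=B&(y>.2)&(y<.4)
    rect(W,b&(z>.115)&(z<.165),'scr top'); rect(W,b&(z>.045)&(z<.065),'block top')
    cl=B&(y>-.3)&(y<.12)
    rect(W,cl&(z>.005)&(z<.02),'board');rect(W,cl&(z>.052)&(z<.07)&(y>-.01),'holder');rect(W,cl&(z>.135)&(z<.16),'handles')
    o=(hsv[...,0]>5)&(hsv[...,0]<18)&(hsv[...,1]>200)&(hsv[...,2]>150)
    rect(W,cl&o&(z>.09),'trig');rect(W,cl&o&(z<.09),'jaw')
    for nm,lo,hi in [('can',.28,.0)]: pass
    t=(z>.09)&(z<.3)&(x>.3)&(x<.85)&(y<.6)&(y>-.5)
    k,l,s,cc=cv2.connectedComponentsWithStats(t.astype(np.uint8))
    for i in range(1,k):
        if s[i,4]>30: print(cc[i].round(),end=' ');rect(W,l==i,'obj')
    u={'top':(230,130,170,250),'scene':(225,295,165,240)}[n]
    cr=p[u[2]:u[3],max(u[0],0):max(u[1],u[0]+150)]; 
p=np.load('top.npz')['p'][155:225,150:370]; save(cv2.resize(p,None,fx=3.6,fy=3.6,interpolation=2),'crop.png')
E
```

```text
table z 0.0010472144979774
block [0.56101648 0.29480818 0.05047574] holder [ 0.54494071 -0.01569251  0.05767569] head [ 0.5717147  -0.23719118  0.0339138 ]
scr top 137 c [569.4 303.1] size [49.6 20.3] ang 6.2 zmed 139.2 mean [568.8 300.6 136.4]
block top 296 c [570.2 302. ] size [96.3 52. ] ang 4.0 zmed 53.4 mean [566.1 295.   53.6]
board 2297 c [539.4 -90. ] size [419.5 278.1] ang 89.8 zmed 10.4 mean [ 556.1 -128.6   10.5]
holder 167 c [603.5  34.1] size [216.9  56.9] ang 34.9 zmed 61.1 mean [562.6   6.3  61.1]
handles 56 c [ 571.5 -189.3] size [21.1 46.5] ang 3.5 zmed 143.5 mean [ 571.3 -191.2  143.5]
trig 0
jaw 0
[304.  99.] obj 2498 c [ 812.2 -103.9] size [ 75.5 273.4] ang 0.0 zmed 156.5 mean [ 819.3 -106.4  159.3]
[234. 143.] obj 392 c [703.1 106.9] size [58.8 66.4] ang 21.8 zmed 126.2 mean [696.9 104.8 132.1]
[391. 143.] obj 283 c [ 695.8 -372.5] size [54.4 49.1] ang 34.5 zmed 127.3 mean [ 692.6 -371.9  123.3]
[431. 147.] obj 193 c [ 679.7 -491.1] size [60.2 17.7] ang 0.3 zmed 130.2 mean [ 678.2 -492.5  129.5]
[121. 162.] obj 887 c [639.3 443.2] size [83.  81.8] ang 28.0 zmed 1
[... 797 characters left out ...]
34 c [ 565.6 -189.2] size [26.9 48.4] ang 10.5 zmed 141.8 mean [ 567.4 -190.   141.3]
trig 2
jaw 0
[229. 155.] obj 1953 c [ 810.  -103.6] size [285.3  79.8] ang 90.0 zmed 148.5 mean [816.8 -95.7 151.4]
[289. 183.] obj 145 c [ 567.5 -188.9] size [28.5 51. ] ang 3.5 zmed 120.2 mean [ 566.3 -190.7  120.1]
[196. 193.] obj 358 c [693.9 119.9] size [65.9 49.1] ang 51.2 zmed 123.6 mean [690.  120.4 128.1]
[366. 200.] obj 232 c [ 334.6 -349.1] size [67.4 94.7] ang 0.8 zmed 104.4 mean [ 338.  -355.9  104.5]
[109. 231.] obj 1073 c [635.7 448. ] size [83.8 87.1] ang 34.5 zmed 156.5 mean [626.9 450.  150.5]
[162. 233.] obj 160 c [564.5 307.5] size [48.2 19.7] ang 10.3 zmed 125.5 mean [558.3 308.7 123.2]
```

View pics/crop.png

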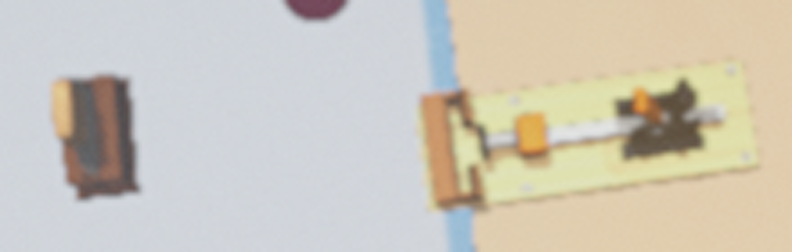

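The crop shows the scraper handle at (62,108) in its block. The holder slot is on the clamp's left at (455,150), the jaw at (530,133), and the head at (660,120). Clamp and block are both turned about 6°.

Run:
```python
from h import *
from scipy.spatial.transform import Rotation as R
s=robot.sense(); q=s['orientation']; print(s['tool_pos'],q,s['t'],s['grip_width'])
M=R.from_quat(np.roll(q,-1)).as_matrix(); print(M.round(3))
T=np.array(viewer.calibration('wrist')['pose']); print((M.T@T[:3,:3]).round(3),(M.T@(T[:3,3]-s['tool_pos'])).round(4),viewer.calibration('wrist')['vertical_fov'])
```

```text
[ 0.21341264 -0.61338969  0.23017638] [-9.43026510e-04  9.86017826e-01  1.66637188e-01 -7.61589835e-05] 0.1 0.08550669704060194
[[ 0.944  0.329 -0.   ]
 [ 0.329 -0.944  0.002]
 [ 0.    -0.002 -1.   ]]
[[ 0.     0.951  0.309]
 [ 1.    -0.    -0.   ]
 [-0.     0.309 -0.951]] [ 0.0796  0.0005 -0.1432] 63.02916698231154
```

>>> apply_moves --pt "0 0 -0.0142 0.114 0.16 0.01 1" --pt "0 0 -0.0142 0.114 0.16 0.01 1" --pt "0 0 -0.0142 0.114 0.16 0.01 1" --pt "0 0 -0.0142 0.114 0.16 0.01 1" --pt "0 0 -0.0142 0.114 0.16 0.01 1" --pt "0 0 0 0.114 0.16 0.01 1" --pt "0 0 0 0.114 0.16 0.01 1" --pt "0 0 0 0.114 0.16 0.01 1" --pt "0 0 0 0.114 0.16 0 1" --pt "0 0 0 0.114 0.16 0 1"

```text
t: 1.1
tool_pos: [0.4992, -0.212, 0.2511]
orientation: [0.0, 0.998, 0.056, -0.0]
wrist_force: [0.9, -1.1, -0.9]
grip_width: 0.0853
grasp_force: 0.0
```

>>> apply_moves --pt "0 0 0 0.114 0.16 0 1" --pt "0 0 0 0.114 0.16 0 1" --pt "0 0 0 0.114 0.16 0 1" --pt "0 0 0 0 0 0 1" --pt "0 0 0 0 0 0 1"

```text
t: 1.6
tool_pos: [0.5841, -0.0928, 0.2505]
orientation: [-0.0, 0.998, 0.057, -0.001]
wrist_force: [-0.5, -0.1, -0.7]
grip_width: 0.0855
grasp_force: 0.0
```

Run:
```python
from m import *
p,d,c=snap('wrist'); W=cloud(d,c); np.savez('w1.npz',p=p,W=W); save(p,'w1.png')
print(robot.sense()['tool_pos'],robot.sense()['orientation'])
```

```text
[ 0.58367576 -0.09380893  0.25063977] [ 2.34847865e-05  9.98420422e-01  5.61797194e-02 -7.06378345e-04]
```

View pics/w1.png

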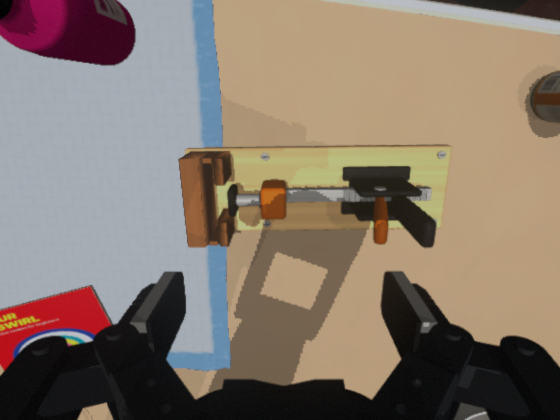

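The wrist view shows the clamp square to the picture. The holder slot is the dark band at (211,198), the jaw is at (273,200), the trigger at (381,215), and the handle at (415,215).

Run:
```python
from m import *
D=np.load('w1.npz'); p,W=D['p'],D['W']; hsv=cv2.cvtColor(p,cv2.COLOR_RGB2HSV); x,y,z=[W[...,i] for i in range(3)]
roi=np.zeros(z.shape,bool); roi[130:255,170:460]=1
m=roi&(hsv[...,0]>20)&(hsv[...,0]<32)&(hsv[...,1]>90)&(hsv[...,2]>130)&(z>.006)&(z<.018)
rect(W,m,'board')
P=W[m][:,:2]; a=cv2.minAreaRect((P*1000).astype(np.float32))[2]; a=np.radians(a if a<45 else a-90)
# edge-fit: far (+x) and near edges along columns
top=[W[np.where(m[:,c])[0].min(),c,:2] for c in range(240,440,4)]; 
f=np.polyfit([t[1] for t in top],[t[0] for t in top],1); print('rect a',np.degrees(a),'edge slope deg',np.degrees(np.arctan(f[0])))
a=-np.arctan(f[0])
ux=np.array([-np.sin(a),np.cos(a)]); uy=np.array([-np.cos(a),-np.sin(a)])
U=W[...,:2]@ux*1000; V=W[...,:2]@uy*1000
print('ux',ux,'a',np.degrees(a))
h=roi&(z>.055)&(z<.069); h[:,245:]=0
print('holder top U',np.percentile(U[h],[1,50,99]).round(1),'V',np.percentile(V[h],[.5,50,99.5]).round(1),'z',np.median(z[h]))
for r in [158,163,168,180,200,215,230,236,241]:
    row=[(c,round(U[r,c],1),round(z[r,c]*1000)) for c in range(182,240,2)]
    print(r,round(V[r,205],1),' '.join(f'{q[1]}:{q[2]}' for q in row))
t=roi&(z>.125); t[:,:350]=0
print('handles'); 
for nm,q in [('trig',t&(np.arange(560)<397)),('hand',t&(np.arange(560)>=397))]:
    rect(W,q,nm); print(np.percentile(U[q],[2,98]),np.percentile(V[q],[2,98]))
print('board U',np.percentile(U[m],[.3,99.7]),'V',np.percentile(V[m],[.3,99.7]))
```

```text
board 3418 c [ 565.4 -135.8] size [ 96.9 297. ] ang 7.1 zmed 12.6 mean [ 587.5 -123.4   12.5]
rect a 7.118699550628663 edge slope deg -7.652750952111167
ux [-0.13316892  0.99109335] a 7.652750952111167
holder top U [-120.   -84.7  -67.6] V [-589.4 -546.1 -495.5] z 0.062000827218245874
158 -589.4 -71.1:59 -72.5:57 -74.3:56 -76.6:58 -78.8:58 -80.8:58 -82.5:57 -84.6:58 -86.6:58 -88.6:58 -90.6:58 -92.8:59 -94.7:58 -96.5:58 -98.6:58 -99.8:55 -102.9:60 -104.8:60 -106.8:60 -108.5:59 -110.5:59 -111.6:54 -111.9:44 -111.6:30 -111.4:15 -113.3:12 -115.3:11 -117.6:12 -120.0:13Traceback (most recent call last):
  File "<stdin>", line 17, in <module>
ValueError: cannot convert float NaN to integer
```

Run:
```python
from m import *
D=np.load('w1.npz'); p,W=D['p'],D['W']; x,y,z=[W[...,i] for i in range(3)]
a=np.radians(7.3); ux=np.array([-np.sin(a),np.cos(a)]); uy=np.array([-np.cos(a),-np.sin(a)])
U=W[...,:2]@ux*1000; V=W[...,:2]@uy*1000; col=np.arange(560)[None]
for r in [164,170,176,200,222,230,238]:
    print(r,round(V[r,190],1),' '.join(f'{U[r,c]:.0f}:{z[r,c]*1000:.0f}' for c in range(180,240,2)))
roi=np.zeros(z.shape,bool); roi[140:255,175:460]=1
h=roi&(z>.055)&(z<.069)&(col<212)
print('big wall V',np.nanpercentile(V[h],[.5,99.5]),'U',np.nanpercentile(U[h],[.5,99.5]))
rows=[(r,U[r,np.where(h[r])[0].min()],V[r,np.where(h[r])[0].min()]) for r in range(165,242,4)]
print('tilt of outer edge deg',np.degrees(np.polyfit([q[2] for q in rows],[q[1] for q in rows],1)[0]*1))
for nm,q in [('trig',roi&(z>.13)&(col>350)&(col<397)),('hand',roi&(z>.13)&(col>=397))]:
    rect(W,q,nm); print(np.percentile(U[q],[2,98]),np.percentile(V[q],[2,98]))
```

```text
164 -585.0 -66:63 -68:64 -70:63 -72:61 -74:63 -76:63 -78:63 -80:62 -82:63 -83:62 -85:58 -86:57 -87:52 nan:nan -87:33 -87:25 -87:13 -99:60 -101:62 -103:62 -105:62 -107:61 -108:56 -108:44 -108:31 -108:18 -109:13 -112:14 -114:12 -116:13
170 -578.9 -65:62 -67:63 -69:62 -71:63 -73:62 -75:63 -77:63 -79:63 -81:62 -83:63 -84:59 -85:55 -87:53 -87:46 -87:37 -87:26 -87:15 -98:58 -101:62 -103:62 -105:63 -107:62 -108:58 -108:48 -108:35 -108:20 -109:11 -111:13 -113:12 -116:12
176 -572.8 -64:61 -67:63 -69:62 -71:62 -73:63 -75:62 -77:63 -79:62 -80:62 -83:63 -84:61 -85:57 -87:55 -87:47 -87:38 -87:28 -87:17 -97:56 -100:62 -102:62 -104:63 -106:61 -108:61 -108:48 -108:36 -108:22 -109:13 -111:13 -113:13 -115:10
200 -548.0 -43:1 -45:2 -66:63 -68:63 -71:64 -72:62 -74:62 -76:62 -78:62 -81:63 -83:64 -84:60 -85:59 -87:55 -87:47 -87:38 -87:27 -87:18 -88:12 -90:12 -93:12 -95:14 -97:12 -100:13 -110:60 -113:61 -115:61 -117:61 -117:52 -120:53
222 -523.8 -40:2 -42:3 -44:1 -66:63 -68:63 -69:61 -72:62 -74:62 -76:63 -79:64 -80:62 -82:62 -84:60 -85:57 -86:54 -87:46 -87:37 -87:27 -87:16 -98:58 -100:59 -102:59 -105:60 -1
[... 220 characters left out ...]
04:62 -107:63 -108:58 -108:46 -108:34 -108:20 -109:12 -112:13
238 -506.6 -38:2 -40:2 -42:1 -45:2 -66:61 -68:63 -70:63 -72:63 -75:63 -77:63 -79:64 -81:62 -83:62 -84:59 -86:57 -87:53 -88:50 -90:49 -93:49 -95:50 -100:62 -102:61 -104:63 -106:63 -108:61 -108:50 -102:0 -104:1 -107:1 -109:-0
big wall V [-589.9787726  -496.01959995] U [-94.06229126 -63.83132896]
tilt of outer edge deg 0.0612794561298681
trig 397 c [ 570.1 -173.9] size [21.1 13. ] ang 7.4 zmed 142.2 mean [ 571.6 -172.2  141.1]
[-249.2455611  -238.73520705] [-553.76823425 -533.90654514]
hand 630 c [ 574.3 -208.8] size [24.1 12.1] ang 2.1 zmed 146.1 mean [ 575.8 -206.8  143.5]
[-284.88746184 -274.75649349] [-554.68967105 -532.54076308]
```

>>> apply_moves --pt "0 0 0.0047 0.0 0.195 0 1" --pt "0 0 0 0 0.195 0 1" --pt "0 0 0 0 0.195 0 1" --pt "0 0 0 0 0.195 0 1" --pt "0 0 0 0 0.195 0 1" --pt "0 0 0 0 0.195 0 1" --pt "0 0 0 0 0.195 0 1" --pt "0 0 0 0 0.195 0 1" --pt "0 0 0 0 0 0 1" --pt "0 0 0 0 0 0 1"

```text
t: 2.65
tool_pos: [0.5841, 0.2954, 0.251]
orientation: [0.0, 0.998, 0.063, -0.0]
wrist_force: [-0.4, -0.7, 0.1]
grip_width: 0.0855
grasp_force: 0.0
```

Run:
```python
from m import *
print(robot.sense()['tool_pos'],robot.sense()['orientation'])
p,d,c=snap('wrist'); W=cloud(d,c); np.savez('w2.npz',p=p,W=W); save(p,'w2.png')
x,y,z=[W[...,i] for i in range(3)]
b=(x>.5)&(x<.63)&(y>.23)&(y<.37)
t=b&(z>.137)&(z<.152); rect(W,t,'scr top'); rect(W,b&(z>.048)&(z<.062),'block')
rect(W,b&(z>.07)&(z<.152),'scr all')
```

```text
[0.58405426 0.29539058 0.25096142] [ 4.54242282e-04  9.98001410e-01  6.31894273e-02 -2.74489037e-04]
scr top 1278 c [570.9 303. ] size [48.3 17.8] ang 4.8 zmed 143.6 mean [572.4 303.1 143.2]
block 3023 c [570.2 302.6] size [94.6 51.7] ang 5.8 zmed 55.4 mean [577.9 302.5  55. ]
scr all 1670 c [577.4 303.9] size [61.5 18. ] ang 5.7 zmed 143.0 mean [578.1 303.6 134.6]
```

View pics/w2.png

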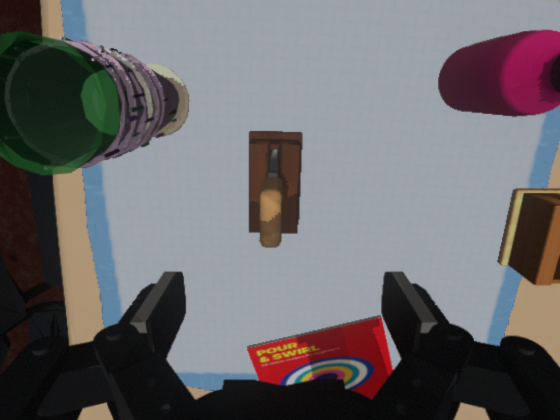

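The scraper handle's top is at about (270,215) in the block, centred at world (0.5705, 0.303) and turned about 5.5°. The can and the bottle are well clear.

>>> apply_moves --pt "0 0 -0.0083 -0.0135 0.0076 -0.156 1" --pt "0 0 0 -0.0135 0.0076 -0.156 1" --pt "0 0 0 -0.0135 0.0076 -0.156 1" --pt "0 0 0 -0.0135 0.0076 -0.156 1" --pt "0 0 0 0 0 0 1"

```text
t: 3.2
tool_pos: [0.5663, 0.2995, 0.0883]
orientation: [0.002, 0.999, 0.049, -0.006]
wrist_force: [-1.3, -0.3, -0.4]
grip_width: 0.0853
grasp_force: 0.0
```

>>> apply_moves --pt "0 0 0 0 0 0 -1" --pt "0 0 0 0 0 0 -1" --pt "0 0 0 0 0 0 -1" --pt "0 0 0 0 0 0 -1" --pt "0 0 0 0 0 0 -1" --pt "0 0 0 0 0 0 -1" --pt "0 0 0 0 0 0 -1" --force 40

```text
t: 3.9
tool_pos: [0.5716, 0.3041, 0.0972]
orientation: [-0.0, 0.999, 0.05, 0.001]
wrist_force: [-0.6, -1.3, 5.2]
grip_width: 0.0177
grasp_force: 39.9
```

>>> apply_moves --pt "0 0 0 0 0 0.06 -1" --pt "0 0 0 0 0 0.1 -1" --pt "0 0 0 0 0 0.14 -1" --pt "0 0 0 0 0 0.14 -1" --pt "0 0 0 0 0 0.04 -1" --pt "0 0 0 0 0 0 -1" --pt "0 0 0 0 0 0 -1"

```text
t: 4.6
tool_pos: [0.5696, 0.3033, 0.2133]
orientation: [0.001, 0.999, 0.05, -0.001]
wrist_force: [0.1, -0.8, -2.2]
grip_width: 0.0172
grasp_force: 39.2
```

Run:
```python
from m import *
s=robot.sense();print(s['tool_pos'],s['orientation'],s['grip_width'],s['wrist_force'])
p,d,c=snap('wrist'); W=cloud(d,c); save(p,'w3.png')
# scraper: points near the tool
x,y,z=[W[...,i] for i in range(3)]; t=s['tool_pos']
for lo,hi in [(.02,.06),(-.02,.02),(-.04,-.02),(-.085,-.05)]:
    m=(abs(x-t[0])<.06)&(abs(y-t[1])<.012)&(z-t[2]>lo)&(z-t[2]<hi); rect(W,m,str((lo,hi)))
```

```text
[0.56960472 0.30333371 0.2132859 ] [ 5.05091370e-04  9.98736684e-01  5.02276411e-02 -1.40196554e-03] 0.017169796777374364 [ 0.12258296 -0.77537195 -2.20506844]
(0.02, 0.06) 8117 c [570.5 303.3] size [46.3 24. ] ang 0.0 zmed 259.0 mean [577.1 303.2 256.3]
(-0.02, 0.02) 1520 c [593.  304.6] size [26.2 24.1] ang 5.9 zmed 218.1 mean [593.1 304.7 216.9]
(-0.04, -0.02) 108 c [605.6 306.2] size [0.7 6. ] ang 4.7 zmed 183.7 mean [605.6 306.2 183.5]
(-0.085, -0.05) 109 c [605.4 306.1] size [0.8 6. ] ang 6.9 zmed 148.1 mean [605.4 306.1 147. ]
```

View pics/w3.png

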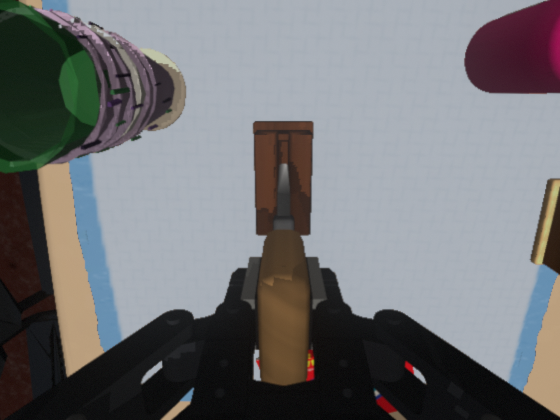

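Lifted: the blade hangs straight down at about (285,195), clear of the block, and the handle is centred between the pads.

>>> apply_moves --pt "0 0 0.0086 -0.0098 -0.12 0 -1" --pt "0 0 0 -0.0098 -0.19 0 -1" --pt "0 0 0 -0.0098 -0.19 0 -1" --pt "0 0 0 -0.0098 -0.19 0 -1" --pt "0 0 0 -0.0098 -0.19 0 -1" --pt "0 0 0 -0.0098 -0.19 0 -1" --pt "0 0 0 -0.01 -0.15 0 -1" --pt "0 0 0 0 -0.077 0 -1" --pt "0 0 0 0 0 0 -1" --pt "0 0 0 0 0 0 -1"

```text
t: 5.65
tool_pos: [0.5524, -0.0204, 0.2133]
orientation: [-0.001, 0.998, 0.063, -0.002]
wrist_force: [-0.0, 0.5, -2.2]
grip_width: 0.0176
grasp_force: 39.5
```

```bash
cat > chk.py <<'E'
from m import *
s=robot.sense();t=s['tool_pos'];print(t,s['orientation'],s['wrist_force'])
p,d,c=snap('wrist'); W=cloud(d,c); np.savez('w4.npz',p=p,W=W)
x,y,z=[W[...,i] for i in range(3)]
a=np.radians(7.3); ux=np.array([-np.sin(a),np.cos(a)]); uy=np.array([-np.cos(a),-np.sin(a)])
U=W[...,:2]@ux*1000; V=W[...,:2]@uy*1000
print('tcp UV',t[:2]@ux*1000,t[:2]@uy*1000)
for lo,hi in [(-.045,-.025),(-.065,-.045),(-.085,-.065)]:
    m=(abs(x-t[0])<.06)&(abs(y-t[1])<.015)&(z-t[2]>lo)&(z-t[2]<hi); print('blade',m.sum(),np.median(U[m]),np.ptp(U[m]),np.median(V[m]))
H=(z>.055)&(z<.068)&(U>-125)&(U<-50)&(V<-535)&(V>-600)
print('V min',np.percentile(V[H],.5))
for lo,hi in [(-588,-580),(-580,-570)]:
    m=(V>lo)&(V<hi)&(U>-112)&(U<-60)&(z<.08); w=m&(z>.02)&(z<.045); print('walls',np.median(U[w&(U>-95)]),np.median(U[w&(U<-100)]),'top',[(np.percentile(U[m&(z>.0605)&(U>-91)],1)),np.percentile(U[m&(z>.0605)&(U<-92)],99)])
E
python3 chk.py
```

```text
[ 0.55243309 -0.02042306  0.2132662 ] [-6.34932949e-04  9.97999132e-01  6.32031289e-02 -1.64135307e-03] [-0.0176827   0.52862166 -2.21330899]
tcp UV -90.45221291715448 -545.3602668786981
blade 103 -91.39520853632038 5.985012910925832 -581.3672585147183
blade 73 -91.41235036310997 5.51702610114593 -581.3192611612386
blade 60 -90.80172744729941 5.961821802328458 -581.1731571035548
V min -589.9710636706039
walls -86.95407647141242 nan top [np.float64(-83.80915954269659), np.float64(-99.19643203320776)]
walls -86.95078011151804 nan top [np.float64(-83.73759444000704), np.float64(-99.24787894488334)]
  return _methods._mean(a, axis=axis, dtype=dtype,
  ret = ret.dtype.type(ret / rcount)
```

>>> apply_moves --pt "0 0 0 0 0 -0.12 -1" --pt "0 0 0 0 0 -0.12 -1" --pt "0 0 0 0 0 -0.02 -1" --pt "0 0 0 0 0 -0.02 -1" --pt "0 0 0 0 0 -0.02 -1" --pt "0 0 0 0 0 -0.02 -1"

```text
t: 6.3
tool_pos: [0.5545, -0.0204, 0.1367]
orientation: [0.0, 0.998, 0.064, 0.001]
wrist_force: [-0.1, -0.7, -0.8]
grip_width: 0.0173
grasp_force: 39.4
```

>>> apply_moves --pt "0 0 0 0 0 -0.02 -1" --pt "0 0 0 0 0 -0.02 -1" --pt "0 0 0 0 0 -0.02 -1" --pt "0 0 0 0 0 -0.02 -1" --pt "0 0 0 0 0 -0.02 -1" --pt "0 0 0 0 0 -0.02 -1" --pt "0 0 0 0 0 0 -1"

```text
t: 7.0
tool_pos: [0.5527, -0.0205, 0.1042]
orientation: [-0.0, 0.998, 0.064, -0.001]
wrist_force: [-0.3, -1.0, -1.3]
grip_width: 0.0174
grasp_force: 39.4
```

>>> apply_moves --pt "0 0 0 0 0 -0.006 -1" --pt "0 0 0 0 0 -0.006 -1" --pt "0 0 0 0 0 0 -1"

```text
t: 7.3
tool_pos: [0.5534, -0.0206, 0.1023]
orientation: [0.0, 0.998, 0.064, 0.0]
wrist_force: [0.4, 0.3, -1.8]
grip_width: 0.0175
grasp_force: 39.4
```

>>> apply_moves --pt "0 0 0 0 0 -0.006 -1" --pt "0 0 0 0 0 -0.006 -1" --pt "0 0 0 0 0 -0.004 -1" --pt "0 0 0 0 0 0 -1"

```text
t: 7.7
tool_pos: [0.5536, -0.0206, 0.0992]
orientation: [0.0, 0.998, 0.064, 0.0]
wrist_force: [-1.9, -0.6, 5.2]
grip_width: 0.0176
grasp_force: 40.3
```

>>> apply_moves --pt "0 0 0 0 0 0 1" --pt "0 0 0 0 0 0 1" --pt "0 0 0 0 0 0 1" --pt "0 0 0 0 0 0 1" --pt "0 0 0 0 0 0 1" --pt "0 0 0 0 0 0.1 1" --pt "0 0 0 0 0 0.2 1" --pt "0 0 0 0 0 0.2 1" --pt "0 0 0 0 0 0.12 1" --pt "0 0 0 0 0 0 1"

```text
t: 8.7
tool_pos: [0.5563, -0.0209, 0.2604]
orientation: [0.001, 0.998, 0.064, 0.006]
wrist_force: [0.8, -0.9, 0.7]
grip_width: 0.0854
grasp_force: 0.0
```

>>> apply_moves --pt "0 0 0 0.014 -0.12 0 1" --pt "0 0 0 0.014 -0.16 0 1" --pt "0 0 0 0.014 -0.16 0 1" --pt "0 0 0 0.014 -0.16 0 1" --pt "0 0 0 0.014 -0.12 0 1" --pt "0 0 0 0.01 0 0 1" --pt "0 0 0 0 0 0 1"

```text
t: 9.4
tool_pos: [0.573, -0.2007, 0.2518]
orientation: [-0.001, 0.998, 0.063, -0.001]
wrist_force: [-0.5, 0.3, -0.1]
grip_width: 0.0856
grasp_force: 0.0
```

Run:
```python
from m import *
s=robot.sense();t=s['tool_pos'];print(t,s['orientation'],s['grip_width'])
p,d,c=snap('wrist'); W=cloud(d,c); np.savez('w5.npz',p=p,W=W); save(p,'w5.png')
x,y,z=[W[...,i] for i in range(3)]
a=np.radians(7.3); ux=np.array([-np.sin(a),np.cos(a)]); uy=np.array([-np.cos(a),-np.sin(a)])
U=W[...,:2]@ux*1000; V=W[...,:2]@uy*1000
print('tcp UV',t[:2]@ux*1000,t[:2]@uy*1000)
m=(abs(U+91)<25)&(abs(V+543)<30)&(z>.1)&(z<.16); print('scraper top U',np.median(U[m]),'z',np.percentile(z[m],95),'blade-edge')
for lo,hi in [(.065,.08),(.08,.09),(.1,.12)]:
    q=(abs(U+91)<20)&(abs(V+543)<45)&(z>lo)&(z<hi); print(lo,q.sum(),np.median(U[q]),np.percentile(V[q],[1,99]))
for nm,lo,hi in [('hand',-295,-262),('trig',-260,-225)]:
    q=(U>lo)&(U<hi)&(abs(V+543)<30)&(z>.138)&(z<.155); print(nm,q.sum(),np.percentile(U[q],[2,98]),np.percentile(V[q],[2,98]),np.percentile(z[q],90))
```

```text
[ 0.57296041 -0.20072549  0.25179713] [-7.68305652e-04  9.98008143e-01  6.30735201e-02 -9.41565773e-04] 0.08562500844605758
tcp UV -271.9014912356443 -542.8111390098977
scraper top U -99.63076718733421 z 0.14682624514908452 blade-edge
0.065 635 -94.30234235902341 [-583.49354019 -507.57597199]
0.08 402 -94.49860825523925 [-583.41181702 -507.60278128]
0.1 760 -100.61329373045766 [-570.34429224 -522.45933019]
hand 417 [-285.91388302 -275.94425763] [-554.60794899 -532.64701355] 0.1488983838325087
trig 366 [-250.3022515  -240.02312097] [-553.3581095  -533.41744897] 0.14376008152993833
```

View pics/w5.png

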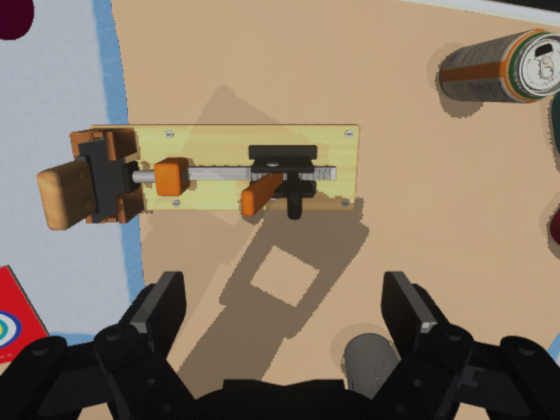

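The scraper stands in the holder slot, with its handle at (68,195). The trigger is at (262,193) and the handle at (294,195), with the open fingers straddling them. Next is descending and the first stroke.

>>> apply_moves --pt "0 0 0 0.003 0.002 -0.14 1" --pt "0 0 0 0 0 -0.14 1" --pt "0 0 0 0 0 -0.14 1" --pt "0 0 0 0 0 -0.1 1" --pt "0 0 0 0 0 -0.04 1" --pt "0 0 0 0 0 0 1" --pt "0 0 0 0 0 0 1"

```text
t: 10.15
tool_pos: [0.575, -0.1998, 0.1148]
orientation: [0.0, 0.998, 0.064, 0.001]
wrist_force: [0.8, -0.2, 0.9]
grip_width: 0.0851
grasp_force: 0.0
```

```bash
cat > jaw.py <<'E'
import sys
from m import *
s=robot.sense();t=s['tool_pos'];print(t.round(4),s['grip_width'],s['wrist_force'].round(1),s['t'])
p,d,c=snap('wrist'); W=cloud(d,c); np.savez('w6.npz',p=p,W=W); save(p,sys.argv[1])
x,y,z=[W[...,i] for i in range(3)]; hsv=cv2.cvtColor(p,cv2.COLOR_RGB2HSV)
a=np.radians(7.3); ux=np.array([-np.sin(a),np.cos(a)]); uy=np.array([-np.cos(a),-np.sin(a)])
U=W[...,:2]@ux*1000; V=W[...,:2]@uy*1000
o=(hsv[...,0]<16)&(hsv[...,1]>180)&(hsv[...,2]>90)&(z<.09)&(z>.035)&(abs(V+543)<25)&(U<-92)&(U>-235)
print('jaw orange',o.sum(),np.percentile(U[o],[1,50,99]).round(1) if o.any() else 0)
k=(hsv[...,2]<60)&(z<.065)&(z>.035)&(abs(V+543)<18)&(U<-92)&(U>-150)
print('black',k.sum(),np.percentile(U[k],[1,50,99]).round(1) if k.any() else 0)
for nm,lo,hi in [('green',40,85),('red',-1,4)]:
    g=(hsv[...,0]>lo)&(hsv[...,0]<hi)&(hsv[...,1]>90)&(hsv[...,2]>40)&(z<.09)&(z>.02)&(abs(V+543)<30)&(U<-92)&(U>-235)
    print(nm,g.sum(),np.percentile(U[g],[2,98]).round(1) if g.any() else '')
E
python3 jaw.py w6.png
```

```text
[ 0.575  -0.1998  0.1148] 0.08513165016317945 [ 0.8 -0.2  0.9] 10.15
jaw orange 1608 [-168.8 -159.8 -144.8]
black 2639 [-117.8  -95.1  -93.2]
green 0 
red 0
```

View pics/w6.png

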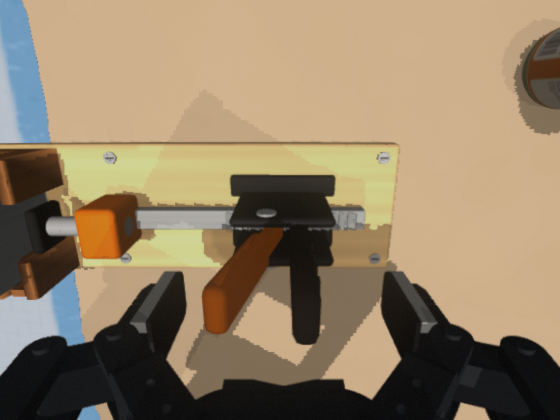

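The open fingers straddle the trigger (245,280) and the handle (305,285). The jaw is at (107,226), the pad's edge at (45,225), and the gauge rod is not showing.

>>> apply_moves --pt "0 0 0 0 0 0 -1" --pt "0 0 0 0 0 0 -1" --pt "0 0 0 0 0 0 -1" --pt "0 0 0 0 0 0 -1" --pt "0 0 0 0 0 0 -1" --pt "0 0 0 0 0 0 -1" --pt "0 0 0 0 0 0 -1" --pt "0 0 0 0 0 0 -1" --force 45

```text
t: 11.0
tool_pos: [0.5753, -0.1994, 0.1161]
orientation: [-0.001, 0.998, 0.063, 0.002]
wrist_force: [-1.3, 4.0, 8.0]
grip_width: 0.0287
grasp_force: 47.8
```

```bash
python3 jaw.py w7.png
```

```text
[ 0.5753 -0.1994  0.1161] 0.028701466053256845 [-1.3  4.   8. ] 11.0
jaw orange 1471 [-162.  -152.9 -137.9]
black 2288 [-111.1 -105.1  -93.3]
green 0 
red 0
```

>>> apply_moves --pt "0 0 0 0 0 0 1" --pt "0 0 0 0 0 0 1" --pt "0 0 0 0 0 0 1" --pt "0 0 0 0 0 0 1" --pt "0 0 0 0 0 0 1" --pt "0 0 0 0 0 0 1" --pt "0 0 0 0 0 0 1"

```text
t: 11.75
tool_pos: [0.5741, -0.2002, 0.1133]
orientation: [0.0, 0.998, 0.064, 0.0]
wrist_force: [-0.5, -0.4, 0.4]
grip_width: 0.0854
grasp_force: 0.0
```

>>> apply_moves --pt "0 0 0 0 0 0 -1" --pt "0 0 0 0 0 0 -1" --pt "0 0 0 0 0 0 -1" --pt "0 0 0 0 0 0 -1" --pt "0 0 0 0 0 0 -1" --pt "0 0 0 0 0 0 -1" --pt "0 0 0 0 0 0 -1" --pt "0 0 0 0 0 0 -1"

```text
t: 12.55
tool_pos: [0.5747, -0.1995, 0.115]
orientation: [-0.001, 0.998, 0.063, 0.001]
wrist_force: [-1.4, 2.7, 7.2]
grip_width: 0.0289
grasp_force: 48.7
```

```bash
python3 jaw.py w8.png
```

```text
[ 0.5747 -0.1995  0.115 ] 0.028936747848374827 [-1.4  2.7  7.2] 12.55
jaw orange 1443 [-156.1 -147.2 -132. ]
black 1862 [-105.2 -102.1  -93.3]
green 0 
red 0
```

>>> apply_moves --pt "0 0 0 0 0 0 1" --pt "0 0 0 0 0 0 1" --pt "0 0 0 0 0 0 1" --pt "0 0 0 0 0 0 1" --pt "0 0 0 0 0 0 1" --pt "0 0 0 0 0 0 1" --pt "0 0 0 0 0 0 1"

```text
t: 13.3
tool_pos: [0.5741, -0.2002, 0.1133]
orientation: [0.0, 0.998, 0.064, 0.0]
wrist_force: [0.1, 0.7, -0.1]
grip_width: 0.085
grasp_force: 0.0
```

>>> apply_moves --pt "0 0 0 0 0 0 -1" --pt "0 0 0 0 0 0 -1" --pt "0 0 0 0 0 0 -1" --pt "0 0 0 0 0 0 -1" --pt "0 0 0 0 0 0 -1" --pt "0 0 0 0 0 0 -1" --pt "0 0 0 0 0 0 -1" --pt "0 0 0 0 0 0 -1"

```text
t: 14.1
tool_pos: [0.5748, -0.1995, 0.115]
orientation: [-0.001, 0.998, 0.063, 0.001]
wrist_force: [-1.5, 3.1, 6.7]
grip_width: 0.0289
grasp_force: 48.8
```

```bash
python3 jaw.py w9.png
```

```text
[ 0.5748 -0.1995  0.115 ] 0.028879056806119508 [-1.5  3.1  6.7] 14.1
jaw orange 1443 [-150.4 -141.3 -125.8]
black 1614 [-102.5 -100.2  -92.1]
green 0 
red 0
```

Jaw advanced about 6 mm, but the pad's back edge only 2.7 mm, so it is compressed about 3 mm. One more stroke should give about 9 mm.

>>> apply_moves --pt "0 0 0 0 0 0 1" --pt "0 0 0 0 0 0 1" --pt "0 0 0 0 0 0 1" --pt "0 0 0 0 0 0 1" --pt "0 0 0 0 0 0 1" --pt "0 0 0 0 0 0 1" --pt "0 0 0 0 0 0 1"

```text
t: 14.85
tool_pos: [0.5741, -0.2002, 0.1134]
orientation: [0.0, 0.998, 0.064, 0.0]
wrist_force: [0.3, 0.1, 0.1]
grip_width: 0.0852
grasp_force: 0.0
```

>>> apply_moves --pt "0 0 0 0 0 0 -1" --pt "0 0 0 0 0 0 -1" --pt "0 0 0 0 0 0 -1" --pt "0 0 0 0 0 0 -1" --pt "0 0 0 0 0 0 -1" --pt "0 0 0 0 0 0 -1" --pt "0 0 0 0 0 0 -1" --pt "0 0 0 0 0 0 -1"

```text
t: 15.65
tool_pos: [0.5748, -0.1995, 0.1152]
orientation: [-0.001, 0.998, 0.063, 0.001]
wrist_force: [-1.9, 2.8, 7.8]
grip_width: 0.0287
grasp_force: 49.7
```

```bash
python3 jaw.py w10.png; python3 -c "
import cv2;p=cv2.imread('pics/w10.png')[120:320,0:280];cv2.imwrite('pics/w10c.png',cv2.resize(p,None,fx=2.8,fy=2.8,interpolation=2))"
```

```text
[ 0.5748 -0.1995  0.1152] 0.028742901130254347 [-1.9  2.8  7.8] 15.65
jaw orange 1398 [-144.6 -135.4 -118.9]
black 1590 [-101.9  -99.4  -92.1]
green 81 [-147.3 -144.2]
red 0
```

View pics/w10c.png

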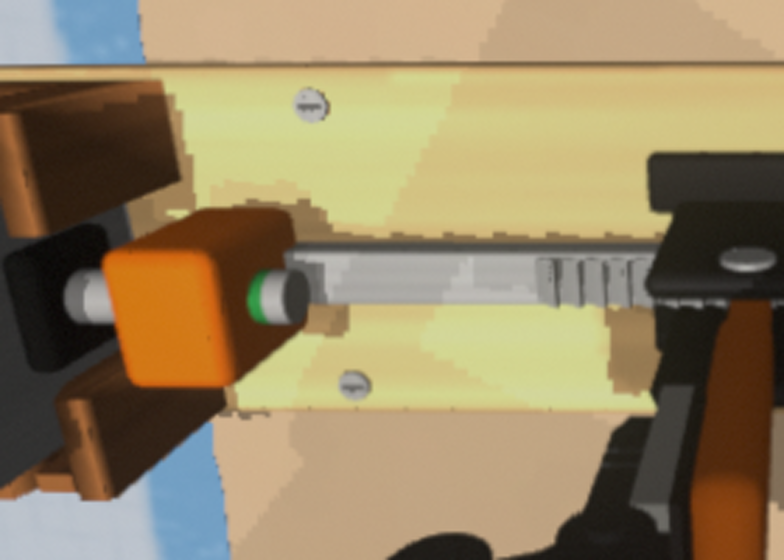

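The crop shows 5 mm of grey and then about 3 mm of green behind the jaw at (260,298), with no red. That puts the pad about 8–9 mm back on the blade; another tooth would give about 14 mm. The trigger is held squeezed against the handle, so I'm handing in.

```bash
python3 -c "
from rig import order
print(order.hand_in())"
```

```text
the job is handed in; nothing more can be done
None
```

The job is handed in: the scraper is seated in the holder slot and released, the pad bears on the blade pushed back about 8–9 mm (green showing, no red), and the trigger is still held fully squeezed.

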